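Set the batch number and mark the crate tag

TASK

On the grey batch marker, stroke the ribbed rubber wheel with a fingertip until the 7 stands in the middle of its small window, then push the green plunger right down to mark the crate tag and let it come back up. Press gently, no more than about 15 N on any part of the marker (so do not pinch the wheel), never push the plunger while another number shows, and leave the other things on the table where they are.

Things in the scene. Friction and masses are not known exactly. Their poses are not given: they have to be found in the camera images.
- marker: Batch marker: grey box 150 (x) by 215 (y) by 104 mm high on a dark foot, fixed to the table. Origin: on the table under it; x points away from the operator's side (the white tag sticks out at -x), y to the operator's left, z up. A black ribbed rubber wheel stands out of its top between window (+y) and plunger (-y). More than 16 N on any part is too rough.
- wheel_crown (a point): Nominal top of the ribbed wheel, fixed to the marker (same axes), 125 mm above the table, 21 mm above the box. Wheel: cylinder of radius 50 mm, 24 mm wide, axle along y, 50 mm below. Its axle seat is worn: the real top lies up to 7 mm above or below this point, constant in a run, to be felt. It is sprung: gives 1 mm per 4.5 N of pressing down, 8 mm at most.
- number_wheel (a joint): Turn of wheel and number drum, rad: number n shows at 0.6283 n (7 at 4.398); stops at -0.15 and 5.8; starts at 1.3 to 2.9. Grows as the wheel's top moves to the marker's +x, 31 mm of rim per number. Needs about 5 N along the rim: a fingertip pressing under some 7 N (it varies) slips. Stays where left.
- window (a point): Middle of the small window over the white number drum, at the top of its black frame, 123 mm above the table. Opening 26 mm (x) by 28 mm (y); frame 72 mm by 42 mm, 51 mm to the +y side of the wheel's middle. Numbers are black, 18 mm tall, with their heads towards the marker's +x.
- plunger_top (a point): Middle of the flat top of the green plunger at rest, fixed to the marker (does not move with the plunger), 150 mm above the table and 90 mm to the -y side of the wheel's middle. Cap 40 mm across, 12 mm thick.
- plunger (a joint): How far the plunger is pushed down, m: 0 at rest, 0.014 at its hard stop. Its spring takes about 2 N to start and 7.7 N at the stop. It marks from 9 mm on; it springs back by itself.
- ink_tin: Grey round tin with blue lid, 54 mm across, 34 mm high, loose, just beyond the marker. Origin under its centre.
- tag_stack: Stack of white tags, 52 by 46 by 22 mm high, loose, on the operator's side of the marker. Origin under its centre.
- bottle_a: Growing bottle with a bunch of pale mushrooms, 84 mm across, about 205 mm high, loose, standing far left. Origin under its centre.
- bottle_b: A second such bottle, standing far right. Origin under its centre.
- tape_roll: Yellow ring of tape, 90 mm across, 25 mm high, loose, lying on the right. Origin under its centre.
- scraper: Spatula lying flat on the right, loose. Origin under its middle.

How it is judged:
On the way, in this order (a step that is already met when the one before it is completed fails the run):
1. the 7 stands in the middle of the window (within 0.11 rad) and the wheel is still, plunger up (value of joint number_wheel between 4.288 and 4.508 rad and velocity of joint number_wheel between -0.1 and 0.1 rad/s and value of joint plunger below 0.003 m), for 0.3 s.
2. the plunger is pushed at least 9 mm down with the 7 in the window (value of joint number_wheel between 4.288 and 4.508 rad and value of joint plunger above 0.009 m), for 0.1 s.
At the end, for the whole second after the job is handed in: The wheel's joint reads 4.398 within 0.11 rad (the 7 in the middle of the window), the plunger has been pushed at least 9 mm and is back up (under 2 mm), and nothing touches the marker (value of joint number_wheel between 4.288 and 4.508 rad and value of joint plunger below 0.002 m).
It fails at once if the robot presses any part of the marker with more than 16 N (contact force between any of the fingers, the arm and marker above 16 N).
It fails at once if the plunger is pushed (over 4 mm) while the 7 is not in the middle of the window (value of joint plunger above 0.004 m and not (value of joint number_wheel between 4.288 and 4.508 rad)).
It fails at once if another thing on the table is moved by more than 30 mm (distance of any of ink_tin, tag_stack, bottle_a, bottle_b, tape_roll, scraper from where it was at the start of the episode above 0.03 m).
It also fails if it takes over 72 s, if anything falls off the work surface, if the arm or the gripper's body presses on something with over 40 N, if the wrist force passes 120 N, or if a joint passes its speed limit or range.

ROBOT

A 6-joint arm with a two-finger parallel gripper is mounted at the origin on the work surface. World frame = base frame: x ahead of the robot, y to its left, z up, the work surface at z = 0. Lengths are in m, angles in rad, forces in N, time in s.
With the tool pointing down it reaches from about 0.25 to 0.8 m from the base axis. Payload 3.9 kg.
Tool frame: the origin (TCP) lies at the very end of the fingers, on their centre line; the grasp point (between the pads) lies 19 mm behind it; y points along the fingers, x is the direction in which the jaws open and shut, and the axes are right-handed (so a half turn about y gives the same grasp; the last joint's range is limited). The gripper opens to 85 mm and grips with 20 to 120 N. Pads are 22 mm wide; open, the fingers measure 114 mm over their backs; the gripper's body (76 mm by 85 mm) begins 54 mm behind the grasp point. The pads swing forward as they close: fully open they stand 13 mm farther back than shut.
Start: joints at [1.169, 0.26, -0.138, 1.173, 0, 1.571], TCP at [0.205, 0.483, 0.231] pointing down, gripper open.
Joint ranges: [-2.78, 2.78], [-0.83, 1.72], [-1.28, 1.37], [-1.9, 2.12], [-1.57, 1.48], [-3.14, 3.14]. Speed limits (rad/s): [2.57, 2.57, 3.14, 3.14, 3.14, 3.14].

INTERFACE

Orientations are given as [roll, pitch, yaw] about the fixed x, y, z axes, in that order (R = Rz(yaw) Ry(pitch) Rx(roll)).
In Python, from station import robot, cams gives the robot as it stands.
- The arm moves only by the tool carry_out, never from a script. Its argument "deltas" is a list of rows, each a list of 7 numbers: the shift along the tool's x, y, z in cm, then the turn, a rotation vector about the tool's x, y, z in degrees, then the closure, from -1 (fully open) to 1 (shut). A call has 1 to 12 rows; each row shifts and turns the commanded pose from where the row before left it, along the tool's axes as they then stand; what a row does not reach is not made up. A row lasts 1/10 s, in which the tool goes at most 50 mm and 8.59 degrees, less where a joint would pass 70% of its speed; a pose out of reach is approached as far as the arm can. A call with a gripper value outside its range is refused whole. The fingers move at their own pace and stop on an object; "squeeze" is the grip in N (left out, the last holds). Time passes only in rows, so rows that do not move let the fingers close. It gives the time, the measured TCP pose, the force and the opening at its end, in the units of the state.
- robot.get_obs(): the state, without advancing time (a new reading comes with each control period).
- cams.get_image(name): name is "scene" or "top"; returns a dict with "image" (420x560x3 uint8, red, green, blue), "z_map" (420x560 float32, m along the optical axis (not along the pixel's ray), 0 where there is no reading), "fov_y" (degrees; the focal length in pixels is half the picture's height over the tangent of half this angle, whatever the lens; pixels are square), "cx", "cy" (the principal point, pixels), "world_from_camera" (4x4, takes a point from camera to world coordinates). Camera axes: x right, y down, z forward; pixel columns grow to the right and rows downward; lengths in m; the calibration is good to about 2 mm. A picture is of the moment at which its call begins.
- robot.close_job(): hands the job in, once; it reports no verdict.
The state is a dict: "time": time; "joints": joint angles; "joint_velocities": joint speeds; "joint_torque": joint torques, N m; "eef_pos": TCP position; "eef_rot": TCP orientation; "ft_force": force on the tool from outside, world axes, zero at the start; "wrist_torque": the same for the moment, N m; "width": finger opening in m.
Only numpy, scipy, OpenCV 4.12 (cv2) and the standard library are available. Lean on these libraries where they do the work, as an engineer would, in place of code of your own. Each camera call takes 0.05 s, during which the arm holds its last target.

## Working session

There is one attempt and no reset: what is moved stays moved. The work goes in short steps, Python scripts to look and compute and a tool call to move; the robot and the scene stay as the last step left them, time stands still between calls to the robot, and variables do not carry over. Pictures are saved under pics/ and viewed, and the job is handed in when it is done.

Besides the shell and the picture viewer there is one more tool, called after "Call:" in YAML: its name, and indented under it one key for each argument. carry_out: Moves the arm, as the interface text tells. Its arguments: {"type":"object","properties":{"deltas":{"type":"array","items":{"type":"array","items":{"type":"number"}}},"squeeze":{"type":"number"}},"required":["deltas"]}

```bash
mkdir -p pics; ls; cat > h.py <<'E'
import numpy as np, cv2, pickle
from station import robot, cams
def grab(name,tag):
    d=cams.get_image(name); pickle.dump(d,open(f'pics/{tag}.pkl','wb'))
    cv2.imwrite(f'pics/{tag}.png',cv2.cvtColor(d['image'],cv2.COLOR_RGB2BGR)); return d
def ld(tag): return pickle.load(open(f'pics/{tag}.pkl','rb'))
def ray(d,u,v):
    f=d['image'].shape[0]/2/np.tan(np.radians(d['fov_y']/2)); T=np.array(d['world_from_camera'])
    r=T[:3,:3]@np.array([(u-d['cx'])/f,(v-d['cy'])/f,1.0]); return T[:3,3],r
def onz(d,u,v,z):
    o,r=ray(d,u,v); return o+r*(z-o[2])/r[2]
def dep(d,u,v):
    o,r=ray(d,u,v); return o+r*d['z_map'][int(round(v)),int(round(u))]
def proj(d,p):
    f=d['image'].shape[0]/2/np.tan(np.radians(d['fov_y']/2)); T=np.array(d['world_from_camera'])
    c=T[:3,:3].T@(np.array(p)-T[:3,3]); return d['cx']+f*c[0]/c[2],d['cy']+f*c[1]/c[2]
E
python3 - <<'E'
from h import *
for n in('scene','top'):
    d=grab(n,n+'0'); print(n,d['fov_y'],d['cx'],d['cy'],np.round(d['world_from_camera'],3).tolist())
print(robot.get_obs())
E
```

```text
pics
scene 56.44834398379914 282.8888544934419 209.77983241802414 [[-0.244, 0.844, -0.477, 1.075], [0.97, 0.21, -0.125, 0.097], [-0.005, -0.493, -0.87, 1.164], [0.0, 0.0, 0.0, 1.0]]
top 51.674827835268914 282.81286429514455 210.3138253367257 [[0.018, -0.996, 0.085, 0.397], [-1.0, -0.017, 0.011, -0.043], [-0.009, -0.085, -0.996, 1.136], [0.0, 0.0, 0.0, 1.0]]
{'time': 0.1, 'joints': array([ 1.16898473e+00,  2.60599148e-01, -1.39247457e-01,  1.17270654e+00,
       -8.34066591e-06,  1.57078888e+00]), 'joint_velocities': array([ 5.39392432e-04, -1.01400276e-03,  3.19677118e-03,  1.11330238e-03,
        8.74355012e-05, -3.94397200e-04]), 'joint_torque': array([-4.08235601e-04, -4.06508875e+01,  2.54527509e+01,  1.01462327e-02,
       -3.55723967e-05, -1.39755650e-05]), 'eef_pos': array([0.20508066, 0.48261506, 0.2305554 ]), 'eef_rot': array([-1.57080465,  0.00175682,  1.16899218]), 'ft_force': array([ 0.28866728, -0.12372245,  0.42991381]), 'wrist_torque': array([-0.01296933,  0.00270306,  0.03071578]), 'width': 0.08541116543316092}
```

View pics/scene0.png

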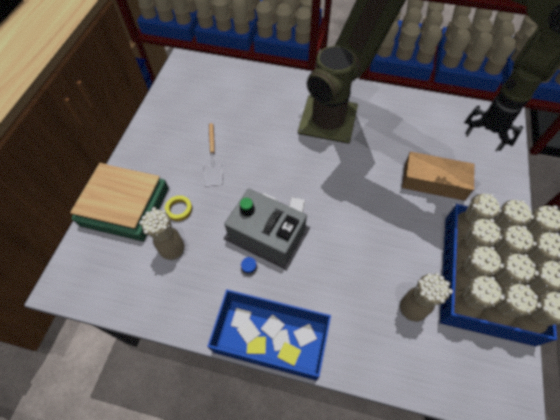

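View pics/top0.png

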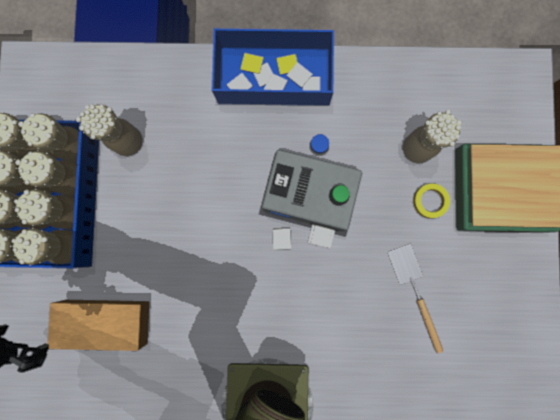

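The top view shows the marker around (310,190): window about (282,181), wheel (302,187), green plunger (341,194). The tin is at (319,144) and the tags at (282,238). Next I measure these.

```bash
python3 - <<'E'
from h import *
a=ld('top0');s=ld('scene0')
def blob(d,lo,hi,box):
    h=cv2.cvtColor(d['image'],cv2.COLOR_RGB2HSV); m=cv2.inRange(h,lo,hi); k=np.zeros_like(m); x0,y0,x1,y1=box; k[y0:y1,x0:x1]=m[y0:y1,x0:x1]
    n,l,st,c=cv2.connectedComponentsWithStats(k); i=1+np.argmax(st[1:,4]); return c[i],st[i]
for d,box in((a,(320,170,360,215)),(s,(230,190,265,220))):
    c,st=blob(d,(45,100,50),(80,255,255),box); print('green',c,st,onz(d,*c,.150),dep(d,*c))
# height map of marker in top
H,W=a['z_map'].shape; 
u,v=np.meshgrid(np.arange(W),np.arange(H)); f=H/2/np.tan(np.radians(a['fov_y']/2));T=np.array(a['world_from_camera'])
z=a['z_map']; P=np.stack([(u-a['cx'])/f*z,(v-a['cy'])/f*z,z],-1)@T[:3,:3].T+T[:3,3]
Z=P[...,2]; roi=np.zeros_like(Z,bool); roi[140:245,250:370]=1
m=((Z>.095)&(Z<.113)&roi).astype(np.uint8)
m2=((Z>.09)&roi).astype(np.uint8)
cs,_=cv2.findContours(m2,cv2.RETR_EXTERNAL,cv2.CHAIN_APPROX_NONE); c=max(cs,key=cv2.contourArea)
pts=np.array([onz(a,*p[0],.104)[:2] for p in c],np.float32)*1000
print('rect',cv2.minAreaRect(pts))
g=cv2.cvtColor(a['image'],cv2.COLOR_RGB2GRAY)
for t in('top0','scene0'):
    d=ld(t);x0,y0,x1,y1=(255,140,370,250) if t=='top0' else (215,180,315,270)
    cv2.imwrite(f'pics/z_{t}.png',cv2.cvtColor(cv2.resize(d['image'][y0:y1,x0:x1],None,fx=5,fy=5,interpolation=cv2.INTER_CUBIC),cv2.COLOR_RGB2BGR))
E
```

```text
green [340.1512605  193.47058824] [332 185  17  18 238] [ 0.52247807 -0.16310259  0.15      ] [ 0.52283348 -0.16344274  0.14719964]
green [246.         203.76470588] [240 198  13  12 119] [ 0.52622144 -0.16154831  0.15      ] [ 0.52797508 -0.16072319  0.15324015]
rect ((537.1533813476562, -99.74200439453125), (213.30654907226562, 150.13116455078125), 76.34783172607422)
```

View pics/z_top0.png

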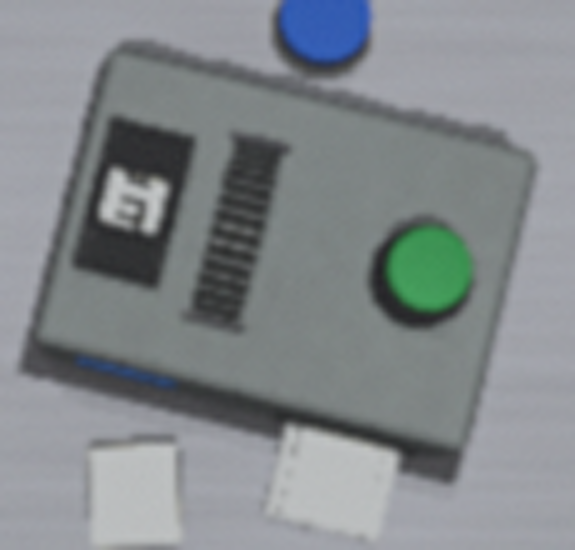

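View pics/z_scene0.png

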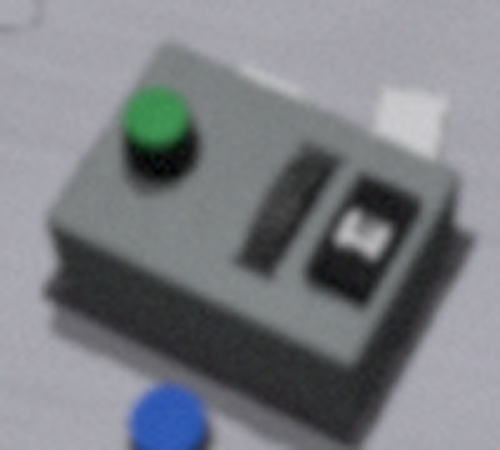

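```bash
python3 - <<'E'
from h import *
a=ld('top0');s=ld('scene0')
w=onz(a,281.8,180.2,.123); w2=onz(s,215+362/5,180+240/5,.123)
c=onz(a,302.2,186.2,.125); c2=onz(s,215+288/5,180+210/5,.115)
p=np.array([.5243,-.1623,.15])
print('win',w,w2,'crown',c,c2)
th=np.radians(-13.65); ex=np.array([np.cos(th),np.sin(th)]);ey=np.array([-ex[1],ex[0]])
cen=np.array([.5372,-.0997])
for n,q in(('win',w),('win2',w2),('crown',c),('crown2',c2),('pl',p)): print(n,np.round([(q[:2]-cen)@ex,(q[:2]-cen)@ey],4))
# plunger->expected crown/window
print('crown from plunger',p[:2]+.090*ey,'win',p[:2]+.141*ey)
z=cv2.resize(a['image'][160:205,262:302],None,fx=13,fy=13,interpolation=cv2.INTER_LANCZOS4)
cv2.imwrite('pics/win0.png',cv2.cvtColor(z,cv2.COLOR_RGB2BGR))
E
```

```text
win [ 0.55513317 -0.02868515  0.123     ] [ 0.56207632 -0.02439682  0.123     ] crown [ 0.5413716  -0.07692577  0.125     ] [ 0.54920624 -0.07368703  0.115     ]
win [0.0007 0.0732]
win2 [0.0064 0.079 ]
crown [-0.0013  0.0231]
crown2 [0.0055 0.0281]
pl [ 0.0022 -0.0639]
crown from plunger [ 0.54553912 -0.07484201] win [ 0.55757462 -0.02528248]
```

View pics/win0.png

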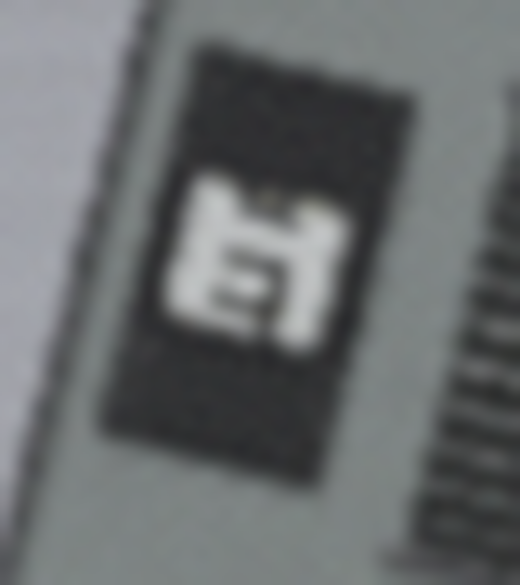

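The window seems to show one nearly centred digit, probably a 3. I'll start the approach by raising the tool, closing the fingers and aligning the tool with the marker axes.

Call:
carry_out:
  deltas:
    - [0,-5,0,0,0,0,1]
    - [0,-4,0,0,-8,0,1]
    - [0,0,0,0,-1.35,0,1]
    - [0,0,0,0,0,0,1]
  squeeze: 20

```text
time: 0.5
eef_pos: [0.2055, 0.4837, 0.322]
eef_rot: [-1.571, -0.002, 1.332]
ft_force: [0.8, -1.2, -0.9]
width: 0.0284
```

```bash
cat >> h.py <<'E'
from scipy.spatial.transform import Rotation as Ro
def rel(p):
    o=robot.get_obs();R=Ro.from_euler('xyz',o['eef_rot']).as_matrix()
    print('pos',np.round(o['eef_pos'],4),'rpy deg',np.round(np.degrees(o['eef_rot']),2),'q',np.round(o['joints'],3),'F',np.round(o['ft_force'],2),'w',round(o['width'],4),'t',o['time'])
    print('delta cm tool',np.round(100*R.T@(np.array(p)-o['eef_pos']),2))
E
python3 -c "
from h import *
rel([.544,-.0755,.2])"
```

```text
pos [0.2055 0.4837 0.322 ] rpy deg [-90.02  -0.11  76.31] q [1.169 0.239 0.068 1.398 0.    1.408] F [ 0.79 -1.18 -0.87] w 0.0284 t 0.5
delta cm tool [-46.34  12.13 -46.12]
```

Call:
carry_out:
  deltas:
    - [-2.8,0,-2.8,0,0,0,1]
    - [-2.8,0,-2.8,0,0,0,1]
    - [-2.8,0,-2.8,0,0,0,1]
    - [-2.8,0,-2.8,0,0,0,1]
    - [-2.8,0,-2.8,0,0,0,1]
    - [-2.8,0,-2.8,0,0,0,1]
    - [-2.8,0,-2.8,0,0,0,1]
    - [-2.8,0,-2.8,0,0,0,1]
    - [-2.8,0,-2.8,0,0,0,1]
    - [-2.8,0,-2.8,0,0,0,1]
    - [-2.8,0,-2.8,0,0,0,1]
    - [-2.8,0,-2.8,0,0,0,1]

```text
time: 1.7
eef_pos: [0.452, 0.0756, 0.3195]
eef_rot: [-1.568, 0.001, 1.331]
ft_force: [0.9, 0.3, 0.3]
width: 0.0002
```

```bash
python3 -c "
from h import *
rel([.544,-.0755,.16])"
```

```text
pos [0.452  0.0756 0.3195] rpy deg [-8.982e+01  7.000e-02  7.627e+01] q [ 0.166  0.123 -0.085  1.366  0.     0.405] F [0.9  0.28 0.26] w 0.0002 t 1.7
delta cm tool [-12.47  15.93 -12.58]
```

Call:
carry_out:
  deltas:
    - [-3.1,0,-2.9,0,0,0,1]
    - [-3.1,0,-2.9,0,0,0,1]
    - [-3.1,0,-2.9,0,0,0,1]
    - [-3.1,0,-2.9,0,0,0,1]
    - [0,4,0,0,0,0,1]
    - [0,4,0,0,0,0,1]
    - [0,4,0,0,0,0,1]
    - [0,3.5,0,0,0,0,1]
    - [0,0,0,0,0,0,1]
    - [0,0,0,0,0,0,1]

```text
time: 2.7
eef_pos: [0.5345, -0.0705, 0.1654]
eef_rot: [-1.567, 0.0, 1.332]
ft_force: [0.6, 0.3, 0.5]
width: -0.0003
```

```bash
python3 -c "
from h import *
rel([.544,-.0755,.125])
for n in('top','scene'):
  d=grab(n,n+'1'); x0,y0,x1,y1=(255,140,370,250) if n=='top' else (215,150,315,250)
  cv2.imwrite(f'pics/z_{n}1.png',cv2.cvtColor(cv2.resize(d['image'][y0:y1,x0:x1],None,fx=5,fy=5,interpolation=cv2.INTER_CUBIC),cv2.COLOR_RGB2BGR))
"
```

```text
pos [ 0.5345 -0.0705  0.1654] rpy deg [-8.98e+01  2.00e-02  7.63e+01] q [-0.131  0.323 -0.226  1.026 -0.     0.108] F [0.6  0.32 0.51] w -0.0003 t 2.7
delta cm tool [-0.26  4.04 -1.05]
```

View pics/z_top1.png

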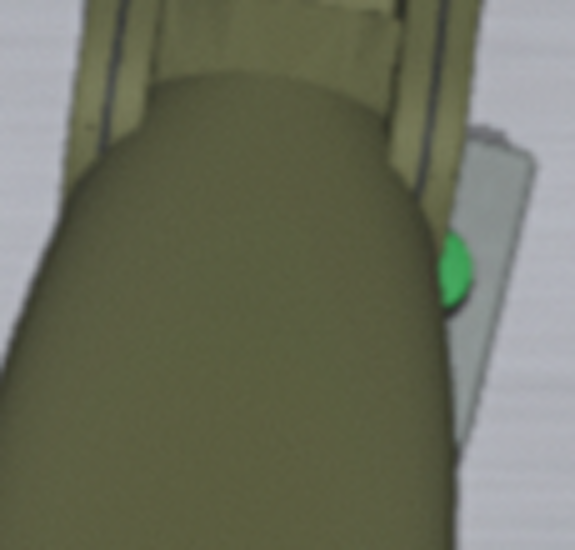

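View pics/z_scene1.png

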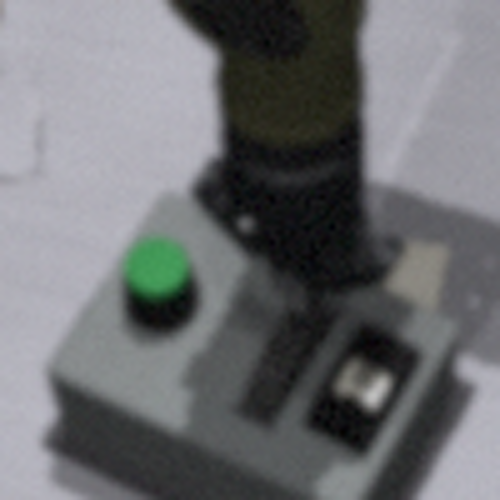

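Call:
carry_out:
  deltas:
    - [-0.25,1.0,-1.0,0,0,0,1]
    - [0,1.0,0,0,0,0,1]
    - [0,0.7,0,0,0,0,1]
    - [0,0,0,0,0,0,1]
    - [0,0,0,0,0,0,1]

```text
time: 3.3
eef_pos: [0.5445, -0.0753, 0.139]
eef_rot: [-1.57, 0.0, 1.332]
ft_force: [-0.7, 0.1, -0.0]
width: 0.0003
```

Call:
carry_out:
  deltas:
    - [0,0.2,0,0,0,0,1]
    - [0,0.2,0,0,0,0,1]
    - [0,0,0,0,0,0,1]

```text
time: 3.6
eef_pos: [0.5448, -0.0753, 0.1352]
eef_rot: [-1.571, 0.0, 1.332]
ft_force: [0.7, -0.6, 0.1]
width: -0.0002
```

Call:
carry_out:
  deltas:
    - [0,0.15,0,0,0,0,1]
    - [0,0.15,0,0,0,0,1]
    - [0,0,0,0,0,0,1]

```text
time: 3.9
eef_pos: [0.5447, -0.0754, 0.1321]
eef_rot: [-1.57, 0.0, 1.332]
ft_force: [0.6, 0.4, 0.1]
width: 0.0005
```

Call:
carry_out:
  deltas:
    - [0,0.1,0,0,0,0,1]
    - [0,0.1,0,0,0,0,1]
    - [0,0,0,0,0,0,1]

```text
time: 4.2
eef_pos: [0.5448, -0.0754, 0.1301]
eef_rot: [-1.57, 0.0, 1.332]
ft_force: [-0.2, 0.3, 0.9]
width: -0.0001
```

Call:
carry_out:
  deltas:
    - [0,0.1,0,0,0,0,1]
    - [0,0,0,0,0,0,1]
    - [0,0,0,0,0,0,1]

```text
time: 4.5
eef_pos: [0.5449, -0.0754, 0.1293]
eef_rot: [-1.571, -0.0, 1.332]
ft_force: [-0.7, -0.8, -0.3]
width: 0.0002
```

Call:
carry_out:
  deltas:
    - [0,0.1,0,0,0,0,1]
    - [0,0,0,0,0,0,1]
    - [0,0,0,0,0,0,1]

```text
time: 4.8
eef_pos: [0.545, -0.0754, 0.1283]
eef_rot: [-1.571, -0.0, 1.332]
ft_force: [0.6, -0.5, -0.6]
width: -0.0
```

Call:
carry_out:
  deltas:
    - [0,0.1,0,0,0,0,1]
    - [0,0.1,0,0,0,0,1]
    - [0,0,0,0,0,0,1]

```text
time: 5.1
eef_pos: [0.5452, -0.0754, 0.127]
eef_rot: [-1.572, -0.0, 1.332]
ft_force: [-0.7, 0.0, 6.2]
width: -0.0002
```

Call:
carry_out:
  deltas:
    - [0,0.1,0,0,0,0,1]
    - [0,0,0,0,0,0,1]

```text
time: 5.3
eef_pos: [0.5453, -0.0754, 0.1264]
eef_rot: [-1.572, -0.0, 1.332]
ft_force: [-2.1, 0.1, 8.7]
width: 0.0003
```

Call:
carry_out:
  deltas:
    - [0,0.1,0,0,0,0,1]
    - [0,0,0,0,0,0,1]

```text
time: 5.5
eef_pos: [0.5454, -0.0754, 0.1258]
eef_rot: [-1.573, -0.0, 1.332]
ft_force: [-1.9, 0.9, 10.5]
width: 0.0002
```

Call:
carry_out:
  deltas:
    - [0,0,-0.2,0,0,0,1]
    - [0,0,-0.3,0,0,0,1]
    - [0,0,-0.3,0,0,0,1]

```text
time: 5.8
eef_pos: [0.5516, -0.077, 0.1256]
eef_rot: [-1.57, -0.0, 1.332]
ft_force: [-4.7, 1.8, 11.0]
width: 0.0001
```

```bash
cat > w.py <<'E'
import sys
from h import *
# window crop of scene, upscaled; argv: tag
t=sys.argv[1]
d=grab('scene','s'+t); x0,y0,x1,y1=265,205,310,250
cv2.imwrite(f'pics/sw{t}.png',cv2.cvtColor(cv2.resize(d['image'][y0:y1,x0:x1],None,fx=10,fy=10,interpolation=cv2.INTER_CUBIC),cv2.COLOR_RGB2BGR))
rel([.544,-.0755,.128])
E
python3 w.py 2; python3 -c "
from h import *
d=ld('scene1');cv2.imwrite('pics/sw1.png',cv2.cvtColor(cv2.resize(np.hstack([d['image'][205:250,265:310],ld('scene0')['image'][205:250,265:310],ld('s2')['image'][205:250,265:310]]),None,fx=5.5,fy=5.5,interpolation=cv2.INTER_CUBIC),cv2.COLOR_RGB2BGR))"
```

```text
pos [ 0.5523 -0.0771  0.1256] rpy deg [-8.998e+01 -2.000e-02  7.633e+01] q [-0.139  0.38  -0.25   0.942  0.     0.1  ] F [-4.46  0.48 11.5 ] w 0.0003 t 5.85
delta cm tool [-0.04 -0.24  0.84]
```

View pics/sw1.png

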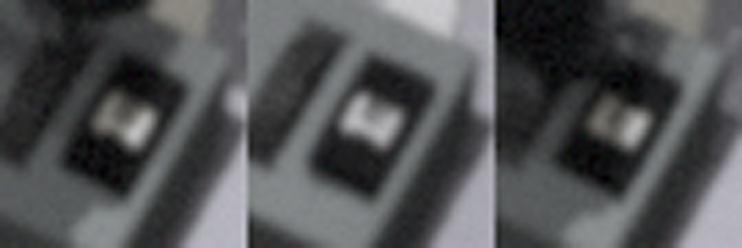

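Rim friction is about 4.7 N at 11 N of press, so the wheel should be turning. I'll continue this stroke.

Call:
carry_out:
  deltas:
    - [0,0,-0.3,0,0,0,1]
    - [0,0,-0.3,0,0,0,1]
    - [0,0,-0.2,0,0,0,1]

```text
time: 6.15
eef_pos: [0.5599, -0.079, 0.1255]
eef_rot: [-1.57, -0.0, 1.332]
ft_force: [-3.8, 2.0, 9.2]
width: -0.0001
```

```bash
python3 w.py 3
```

```text
pos [ 0.5603 -0.0791  0.1255] rpy deg [-9.000e+01 -1.000e-02  7.633e+01] q [-0.14   0.392 -0.229  0.949  0.     0.098] F [-3.8   0.53  9.25] w -0.0 t 6.2
delta cm tool [-0.04 -0.25  1.66]
```

View pics/sw3.png

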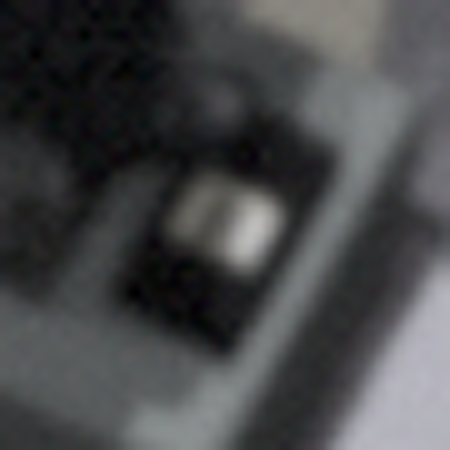

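The press fell to 9 N at 16 mm past the crown, so that is the useful stroke limit. I'll lift and move aside so the top camera can see the window.

Call:
carry_out:
  deltas:
    - [0,-3,0,0,0,0,1]
    - [0,-4,0,0,0,0,1]
    - [-4.5,-1,0,0,0,0,1]
    - [-4.5,0,0,0,0,0,1]
    - [-4.5,0,0,0,0,0,1]
    - [-2.5,0,0,0,0,0,1]
    - [0,0,0,0,0,0,1]

```text
time: 6.9
eef_pos: [0.5216, -0.2377, 0.204]
eef_rot: [-1.571, 0.001, 1.328]
ft_force: [0.2, 0.5, 0.1]
width: -0.0003
```

```bash
cat > t.py <<'E'
import sys
from h import *
t=sys.argv[1]
d=grab('top','t'+t)
M=cv2.getRotationMatrix2D((281.8,180.2),-13.65,13); M[:,2]+=np.array([260,300])-np.array([281.8,180.2])
# rotate so marker x is up
ims=[]
for k in ['top0','t'+t]:
    ims.append(cv2.warpAffine(ld(k)['image'],M*1.0,(390*4//3,600),flags=cv2.INTER_CUBIC)[100:500,100:420])
im=np.hstack(ims); cv2.imwrite(f'pics/tw{t}.png',cv2.cvtColor(im,cv2.COLOR_RGB2BGR))
rel([.544,-.0755,.128])
E
python3 t.py 3
```

```text
pos [ 0.522  -0.2359  0.204 ] rpy deg [-8.997e+01 -2.000e-02  7.615e+01] q [-0.425  0.354 -0.073  1.144  0.    -0.183] F [ 0.18  0.1  -0.54] w 0.0001 t 6.95
delta cm tool [16.1  7.6  1.7]
```

View pics/tw3.png

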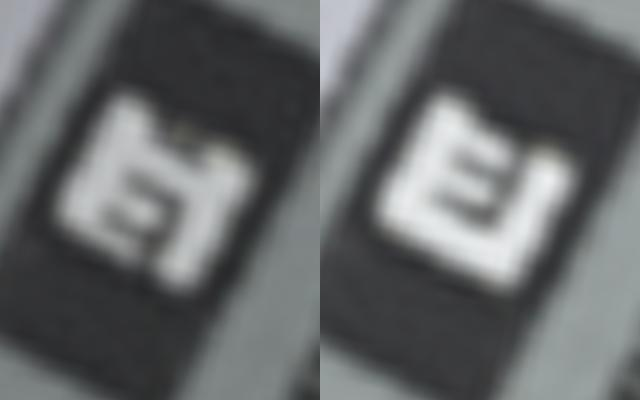

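```bash
sed -i 's/,-13.65,13)/,13.65,13)/' t.py; cat >> t.py <<'E'
E
python3 - <<'E'
import re
s=open('t.py').read().replace("d=grab('top','t'+t)","d=grab('top','t'+t) if len(sys.argv)<3 else ld('t'+t)").replace("im=np.hstack","im=np.ascontiguousarray(np.hstack").replace("(ims);","(ims)); im[199:201,::40]=(255,0,0); im[99:101,::80]=(0,0,255);im[299:301,::80]=(0,0,255);")
open('t.py','w').write(s)
E
python3 t.py 3 x
```

```text
pos [ 0.522  -0.2359  0.204 ] rpy deg [-8.997e+01 -2.000e-02  7.615e+01] q [-0.425  0.354 -0.073  1.144  0.    -0.183] F [ 0.18  0.1  -0.54] w 0.0001 t 6.95
delta cm tool [16.1  7.6  1.7]
```

View pics/tw3.png

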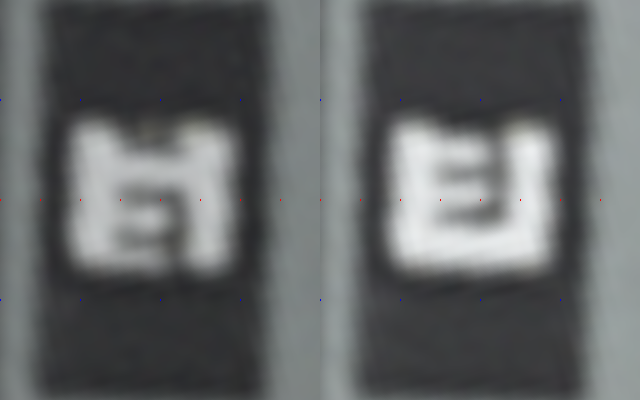

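The tool-aligned view (0.18 mm/px, window middle at row 197) shows a 3. Its middle bar moved from row 237 to row 170. That is 12 mm on a drum of about 37 mm radius, or 0.32 rad, which matches the 16 mm stroke with no slip. The joint is now at about 2.0 rad and needs about +2.39 rad (119 mm of rim). Next I go back to 12 mm before the crown.

Call:
carry_out:
  deltas:
    - [4.5,0,0.8,0,0,0,1]
    - [4.5,0,0.8,0,0,0,1]
    - [4.5,0,0.8,0,0,0,1]
    - [2.6,0,0.5,0,0,0,1]
    - [0,3.4,0,0,0,0,1]
    - [0,3.4,0,0,0,0,1]
    - [0,0,0,0,0,0,1]
    - [0,0,0,0,0,0,1]

```text
time: 7.75
eef_pos: [0.5319, -0.0703, 0.1362]
eef_rot: [-1.569, -0.0, 1.333]
ft_force: [1.4, 0.3, 1.1]
width: 0.0002
```

```bash
python3 -c "
from h import *
rel([.544,-.0755,.1248])"
```

```text
pos [ 0.5319 -0.0703  0.1362] rpy deg [-8.989e+01 -1.000e-02  7.640e+01] q [-0.132  0.339 -0.283  0.951  0.     0.106] F [1.38 0.34 1.1 ] w 0.0002 t 7.75
delta cm tool [-0.22  1.14 -1.3 ]
```

Call:
carry_out:
  deltas:
    - [-0.2,0.4,0,0,0,0,1]
    - [0,0.4,0,0,0,0,1]
    - [0,0.2,0,0,0,0,1]
    - [0,0,0,0,0,0,1]
    - [0,0,0,0,0,0,1]

```text
time: 8.25
eef_pos: [0.5329, -0.0736, 0.1272]
eef_rot: [-1.573, -0.0, 1.332]
ft_force: [0.5, -0.1, 2.8]
width: 0.0001
```

Call:
carry_out:
  deltas:
    - [0,0.15,0,0,0,0,1]
    - [0,0.05,0,0,0,0,1]
    - [0,0,0,0,0,0,1]

```text
time: 8.55
eef_pos: [0.533, -0.0736, 0.1257]
eef_rot: [-1.573, -0.0, 1.332]
ft_force: [-0.7, -0.6, 8.9]
width: 0.0001
```

Call:
carry_out:
  deltas:
    - [0,0,-0.2,0,0,0,1]
    - [0,0,-0.3,0,0,0,1]
    - [0,0,-0.3,0,0,0,1]
    - [0,0,-0.3,0,0,0,1]

```text
time: 8.95
eef_pos: [0.5412, -0.0756, 0.1255]
eef_rot: [-1.569, -0.0, 1.332]
ft_force: [-5.3, 1.7, 12.6]
width: 0.0001
```

Call:
carry_out:
  deltas:
    - [0,0,-0.3,0,0,0,1]
    - [0,0,-0.3,0,0,0,1]
    - [0,0,-0.3,0,0,0,1]
    - [0,0,-0.3,0,0,0,1]
    - [0,0,-0.3,0,0,0,1]
    - [0,0,0,0,0,0,1]

```text
time: 9.55
eef_pos: [0.5567, -0.0794, 0.1255]
eef_rot: [-1.57, -0.0, 1.332]
ft_force: [-3.8, 0.0, 10.1]
width: -0.0
```

Call:
carry_out:
  deltas:
    - [0,-1,0,0,0,0,1]
    - [0,0,1.3,0,0,0,1]
    - [0,0,1.3,0,0,0,1]
    - [0,0,0,0,0,0,1]
    - [0,0.4,0,0,0,0,1]
    - [0,0.3,0,0,0,0,1]
    - [0,0.15,0,0,0,0,1]
    - [0,0.1,0,0,0,0,1]
    - [0,0,0,0,0,0,1]

```text
time: 10.45
eef_pos: [0.533, -0.0735, 0.1258]
eef_rot: [-1.572, -0.0, 1.332]
ft_force: [-2.9, 0.1, 9.2]
width: 0.0004
```

Call:
carry_out:
  deltas:
    - [0,0,-0.2,0,0,0,1]
    - [0,0,-0.3,0,0,0,1]
    - [0,-0.02,-0.3,0,0,0,1]
    - [0,0,-0.3,0,0,0,1]
    - [0,0,-0.3,0,0,0,1]
    - [0,0,-0.3,0,0,0,1]
    - [0,0,-0.3,0,0,0,1]
    - [0,0,-0.3,0,0,0,1]
    - [0,0,-0.3,0,0,0,1]
    - [0,0,0,0,0,0,1]

```text
time: 11.45
eef_pos: [0.5574, -0.0794, 0.1259]
eef_rot: [-1.57, -0.0, 1.332]
ft_force: [-3.1, 0.8, 9.1]
width: 0.0
```

Call:
carry_out:
  deltas:
    - [0,-3,0,0,0,0,1]
    - [0,-4,0,0,0,0,1]
    - [-4.5,-1,0,0,0,0,1]
    - [-4.5,0,0,0,0,0,1]
    - [-4.5,0,0,0,0,0,1]
    - [-2.5,0,0,0,0,0,1]
    - [0,0,0,0,0,0,1]

```text
time: 12.15
eef_pos: [0.519, -0.2382, 0.2045]
eef_rot: [-1.571, 0.001, 1.327]
ft_force: [0.1, 0.1, 0.3]
width: 0.0002
```

```bash
python3 t.py 4
```

```text
pos [ 0.5193 -0.2364  0.2045] rpy deg [-8.998e+01 -2.000e-02  7.615e+01] q [-0.427  0.35  -0.078  1.143  0.    -0.186] F [0.55 1.23 0.32] w 0.0002 t 12.2
delta cm tool [16.21  7.65  1.45]
```

View pics/tw4.png

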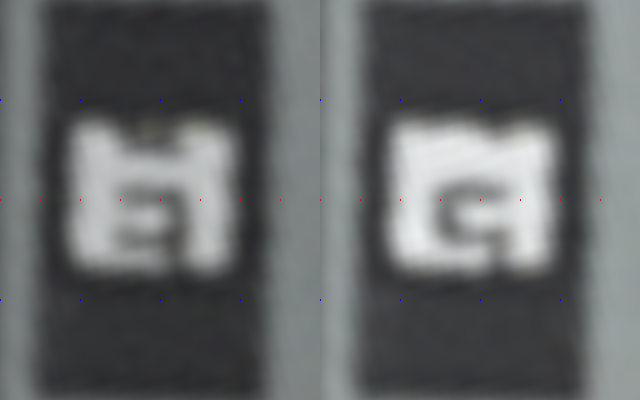

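The right panel shows the top of a 5 (top bar at row 187, middle at row 228), with the foot of the 4 above it. That puts the joint at about 2.99 rad, as predicted, so there is no slip. About 1.41 rad remains, so I'll do two more full strokes and then a trimmed one.

Call:
carry_out:
  deltas:
    - [4.5,0,0.7,0,0,0,1]
    - [4.5,0,0.7,0,0,0,1]
    - [4.5,0,0.7,0,0,0,1]
    - [2.5,0,0.5,0,0,0,1]
    - [0,3.4,0,0,0,0,1]
    - [0,3.4,0,0,0,0,1]
    - [0,0,0,0,0,0,1]
    - [0,0.5,0,0,0,0,1]
    - [0,0.4,0,0,0,0,1]
    - [0,0.1,0,0,0,0,1]
    - [0,0,0,0,0,0,1]

```text
time: 13.3
eef_pos: [0.5329, -0.0735, 0.128]
eef_rot: [-1.573, -0.0, 1.332]
ft_force: [0.3, -1.7, 1.1]
width: -0.0003
```

Call:
carry_out:
  deltas:
    - [0,0.15,0,0,0,0,1]
    - [0,0.1,0,0,0,0,1]
    - [0,0,0,0,0,0,1]

```text
time: 13.6
eef_pos: [0.5331, -0.0735, 0.1261]
eef_rot: [-1.574, -0.0, 1.332]
ft_force: [-1.0, 0.7, 7.5]
width: -0.0002
```

Call:
carry_out:
  deltas:
    - [0,0.03,-0.2,0,0,0,1]
    - [0,0,-0.3,0,0,0,1]
    - [0,0,-0.3,0,0,0,1]
    - [0,0,-0.3,0,0,0,1]
    - [0,0,-0.3,0,0,0,1]
    - [0,0,-0.3,0,0,0,1]
    - [0,0,-0.3,0,0,0,1]
    - [0,0,-0.3,0,0,0,1]
    - [0,0,-0.3,0,0,0,1]
    - [0,0,0,0,0,0,1]

```text
time: 14.6
eef_pos: [0.5572, -0.0794, 0.1258]
eef_rot: [-1.571, -0.0, 1.332]
ft_force: [-2.6, 0.4, 9.5]
width: 0.0003
```

Call:
carry_out:
  deltas:
    - [0,-1,0,0,0,0,1]
    - [0,0,1.3,0,0,0,1]
    - [0,0,1.3,0,0,0,1]
    - [0,0,0,0,0,0,1]
    - [0,0.4,0,0,0,0,1]
    - [0,0.3,0,0,0,0,1]
    - [0,0.15,0,0,0,0,1]
    - [0,0.1,0,0,0,0,1]
    - [0,0,0,0,0,0,1]

```text
time: 15.5
eef_pos: [0.5332, -0.0736, 0.1258]
eef_rot: [-1.573, -0.0, 1.332]
ft_force: [-2.3, 1.0, 8.9]
width: -0.0002
```

Call:
carry_out:
  deltas:
    - [0,0,-0.2,0,0,0,1]
    - [0,0,-0.3,0,0,0,1]
    - [0,-0.02,-0.3,0,0,0,1]
    - [0,0,-0.3,0,0,0,1]
    - [0,0,-0.3,0,0,0,1]
    - [0,0,-0.3,0,0,0,1]
    - [0,0,-0.3,0,0,0,1]
    - [0,0,-0.3,0,0,0,1]
    - [0,0,-0.3,0,0,0,1]
    - [0,0,0,0,0,0,1]

```text
time: 16.5
eef_pos: [0.5574, -0.0795, 0.1258]
eef_rot: [-1.571, -0.0, 1.332]
ft_force: [-4.1, 0.8, 9.6]
width: 0.0001
```

Call:
carry_out:
  deltas:
    - [0,-3,0,0,0,0,1]
    - [0,-4,0,0,0,0,1]
    - [-4.5,-1,0,0,0,0,1]
    - [-4.5,0,0,0,0,0,1]
    - [-4.5,0,0,0,0,0,1]
    - [-2.5,0,0,0,0,0,1]
    - [0,0,0,0,0,0,1]

```text
time: 17.2
eef_pos: [0.519, -0.2383, 0.2045]
eef_rot: [-1.571, 0.001, 1.327]
ft_force: [0.7, 0.7, -0.5]
width: 0.0003
```

```bash
python3 t.py 5
```

```text
pos [ 0.5193 -0.2364  0.2044] rpy deg [-8.998e+01 -2.000e-02  7.615e+01] q [-0.427  0.35  -0.078  1.143  0.    -0.186] F [0.01 0.11 0.58] w 0.0002 t 17.25
delta cm tool [16.21  7.65  1.45]
```

View pics/tw5.png

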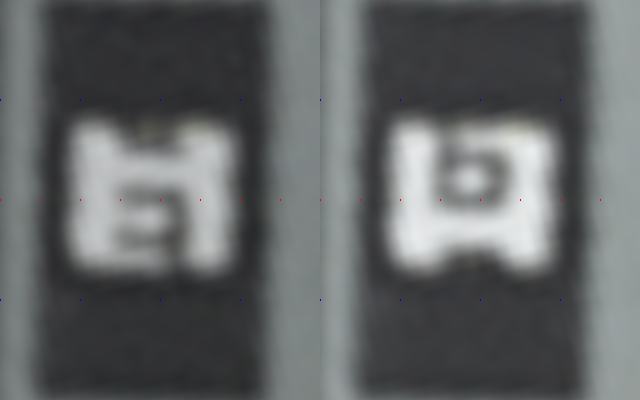

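The right panel shows a 6 moved up (bars at rows 158 and 200) with the head of the 7 at row 255. That puts the joint at about 3.95 rad, so about 22 mm of rim remains.

Call:
carry_out:
  deltas:
    - [4.5,0,0.7,0,0,0,1]
    - [4.5,0,0.7,0,0,0,1]
    - [4.5,0,0.7,0,0,0,1]
    - [2.5,0,0.5,0,0,0,1]
    - [0,3.4,0,0,0,0,1]
    - [0,3.4,0,0,0,0,1]
    - [0,0,0,0,0,0,1]
    - [0,0.5,0,0,0,0,1]
    - [0,0.4,0,0,0,0,1]
    - [0,0.1,0,0,0,0,1]
    - [0,0,0,0,0,0,1]

```text
time: 18.35
eef_pos: [0.533, -0.0735, 0.128]
eef_rot: [-1.573, -0.001, 1.332]
ft_force: [0.8, 0.2, 0.6]
width: -0.0
```

Call:
carry_out:
  deltas:
    - [0,0.15,0,0,0,0,1]
    - [0,0.1,0,0,0,0,1]
    - [0,0,0,0,0,0,1]

```text
time: 18.65
eef_pos: [0.5331, -0.0735, 0.126]
eef_rot: [-1.574, -0.001, 1.332]
ft_force: [-0.7, 0.8, 8.4]
width: 0.0003
```

Call:
carry_out:
  deltas:
    - [0,0.03,-0.2,0,0,0,1]
    - [0,0,-0.3,0,0,0,1]
    - [0,0,-0.3,0,0,0,1]
    - [0,0,-0.3,0,0,0,1]
    - [0,0,-0.3,0,0,0,1]
    - [0,0,-0.3,0,0,0,1]
    - [0,0,-0.3,0,0,0,1]
    - [0,0,-0.3,0,0,0,1]
    - [0,0,0,0,0,0,1]
    - [0,0,0,0,0,0,1]

```text
time: 19.65
eef_pos: [0.5542, -0.0786, 0.1258]
eef_rot: [-1.571, -0.001, 1.332]
ft_force: [-3.6, 1.5, 10.6]
width: -0.0002
```

Call:
carry_out:
  deltas:
    - [0,-3,0,0,0,0,1]
    - [0,-4,0,0,0,0,1]
    - [-4.5,-1,0,0,0,0,1]
    - [-4.5,0,0,0,0,0,1]
    - [-4.5,0,0,0,0,0,1]
    - [-2.5,0,0,0,0,0,1]
    - [0,0,0,0,0,0,1]

```text
time: 20.35
eef_pos: [0.5156, -0.2375, 0.2042]
eef_rot: [-1.571, 0.001, 1.327]
ft_force: [-0.1, 0.2, -0.5]
width: -0.0002
```

```bash
python3 t.py 6
```

```text
pos [ 0.516  -0.2357  0.2041] rpy deg [-9.000e+01 -1.000e-02  7.614e+01] q [-0.429  0.344 -0.088  1.138  0.    -0.187] F [-0.41 -0.62 -0.1 ] w 0.0002 t 20.4
delta cm tool [16.22  7.61  1.12]
```

View pics/tw6.png

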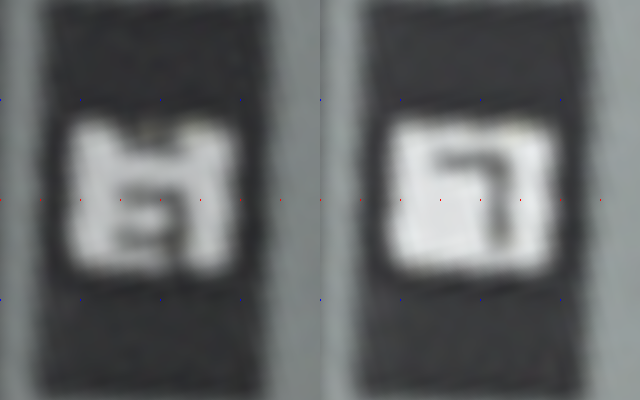

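The 7 spans rows 152 to 248, so its middle is at row 200 against the window middle at row 197. It is centred to within about 0.02 rad. Now the plunger.

```bash
python3 -c "
from h import *
rel([.5243,-.1623,.150])"
```

```text
pos [ 0.516  -0.2357  0.2041] rpy deg [-9.000e+01 -1.000e-02  7.614e+01] q [-0.429  0.344 -0.088  1.138  0.    -0.187] F [-0.41 -0.62 -0.1 ] w 0.0002 t 20.4
delta cm tool [7.32 5.41 0.96]
```

Call:
carry_out:
  deltas:
    - [3.6,0,0.5,0,0,0,1]
    - [3.6,0,0.5,0,0,0,1]
    - [0,2.2,0,0,0,0,1]
    - [0,2.2,0,0,0,0,1]
    - [0,0,0,0,0,0,1]
    - [0,0,0,0,0,0,1]

```text
time: 21.0
eef_pos: [0.5237, -0.1609, 0.1602]
eef_rot: [-1.57, -0.0, 1.333]
ft_force: [0.4, 1.0, 0.4]
width: 0.0002
```

```bash
python3 w.py 7; python3 -c "
from h import *
rel([.5243,-.1623,.150])
d=ld('s7');cv2.imwrite('pics/p7.png',cv2.cvtColor(cv2.resize(d['image'][150:260,210:320],None,fx=5,fy=5,interpolation=cv2.INTER_CUBIC),cv2.COLOR_RGB2BGR))"
```

```text
pos [ 0.5243 -0.1614  0.1609] rpy deg [-9.004e+01 -1.000e-02  7.637e+01] q [-0.299  0.338 -0.215  1.017  0.    -0.061] F [ 0.64 -0.97 -0.05] w -0.0 t 21.05
delta cm tool [8.81 3.29 0.12]
pos [ 0.5243 -0.1614  0.1609] rpy deg [-9.004e+01 -1.000e-02  7.637e+01] q [-0.299  0.338 -0.215  1.017  0.    -0.061] F [ 0.64 -0.97 -0.05] w -0.0 t 21.05
delta cm tool [-0.09  1.09 -0.02]
```

View pics/p7.png

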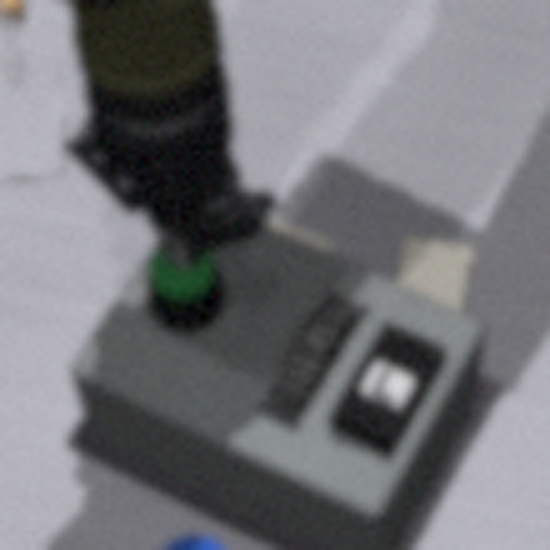

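The fingertip stands over the green cap (crop pixel 180,265). I'll press down slowly.

Call:
carry_out:
  deltas:
    - [0,0.4,0,0,0,0,1]
    - [0,0.3,0,0,0,0,1]
    - [0,0.3,0,0,0,0,1]
    - [0,0.2,0,0,0,0,1]
    - [0,0.2,0,0,0,0,1]
    - [0,0.2,0,0,0,0,1]
    - [0,0,0,0,0,0,1]

```text
time: 21.75
eef_pos: [0.5241, -0.1621, 0.1443]
eef_rot: [-1.571, 0.0, 1.332]
ft_force: [-0.4, -0.1, 4.3]
width: 0.0003
```

Call:
carry_out:
  deltas:
    - [0,0.2,0,0,0,0,1]
    - [0,0.2,0,0,0,0,1]
    - [0,0,0,0,0,0,1]

```text
time: 22.05
eef_pos: [0.5241, -0.1621, 0.1402]
eef_rot: [-1.571, 0.0, 1.332]
ft_force: [0.4, -0.8, 4.8]
width: 0.0
```

Call:
carry_out:
  deltas:
    - [0,0.15,0,0,0,0,1]
    - [0,0.1,0,0,0,0,1]
    - [0,0,0,0,0,0,1]
    - [0,0,0,0,0,0,1]

```text
time: 22.45
eef_pos: [0.5241, -0.1621, 0.1381]
eef_rot: [-1.572, 0.0, 1.332]
ft_force: [-0.5, -0.0, 6.0]
width: 0.0
```

Call:
carry_out:
  deltas:
    - [0,0.1,0,0,0,0,1]
    - [0,0,0,0,0,0,1]
    - [0,0,0,0,0,0,1]

```text
time: 22.75
eef_pos: [0.5241, -0.1621, 0.1371]
eef_rot: [-1.572, 0.0, 1.332]
ft_force: [-1.1, -0.1, 6.2]
width: -0.0002
```

Call:
carry_out:
  deltas:
    - [0,0.08,0,0,0,0,1]
    - [0,0,0,0,0,0,1]
    - [0,0,0,0,0,0,1]

```text
time: 23.05
eef_pos: [0.5241, -0.1621, 0.1364]
eef_rot: [-1.572, 0.0, 1.332]
ft_force: [-1.4, -0.4, 6.5]
width: 0.0
```

Call:
carry_out:
  deltas:
    - [0,0.05,0,0,0,0,1]
    - [0,0,0,0,0,0,1]
    - [0,0,0,0,0,0,1]

```text
time: 23.35
eef_pos: [0.5241, -0.1621, 0.136]
eef_rot: [-1.572, 0.0, 1.332]
ft_force: [-1.4, -0.2, 8.1]
width: 0.0005
```

The tip is 14 mm down at 8.1 N, so the plunger is at its stop. I'll release it and move clear.

Call:
carry_out:
  deltas:
    - [0,-0.5,0,0,0,0,1]
    - [0,-1.0,0,0,0,0,1]
    - [0,-3,0,0,0,0,1]
    - [0,-4,0,0,0,0,1]
    - [-4,0,0,0,0,0,1]
    - [-4,0,0,0,0,0,1]
    - [-4,0,0,0,0,0,1]
    - [0,0,0,0,0,0,1]

```text
time: 24.15
eef_pos: [0.4942, -0.2821, 0.2198]
eef_rot: [-1.57, 0.001, 1.327]
ft_force: [-0.3, 0.2, 0.3]
width: 0.0002
```

```bash
python3 t.py 8; python3 -c "
from h import *
d=ld('t8');a=ld('top0')
print('depth plunger',dep(d,340,193),dep(a,340,193))
cv2.imwrite('pics/f8.png',cv2.cvtColor(np.vstack([d['image'][100:400,:]]),cv2.COLOR_RGB2BGR))"
```

```text
pos [ 0.4945 -0.28    0.2197] rpy deg [-8.992e+01 -5.000e-02  7.612e+01] q [-0.515  0.34  -0.053  1.179  0.    -0.273] F [ 0.07 -0.45  1.22] w 0.0 t 24.2
delta cm tool [21.03  9.19  0.09]
depth plunger [ 0.52333772 -0.16254285  0.15170883] [ 0.52390274 -0.16307741  0.14729495]
```

View pics/tw8.png

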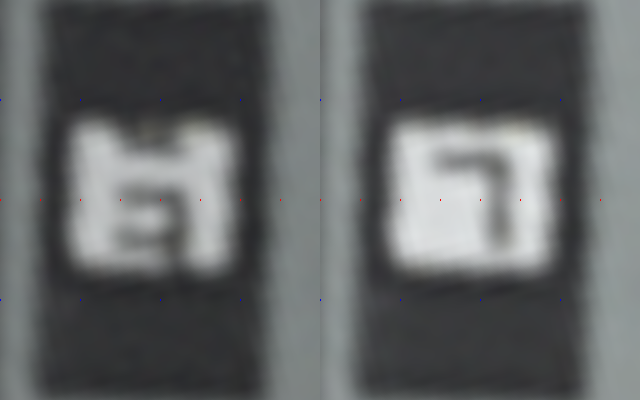

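View pics/f8.png

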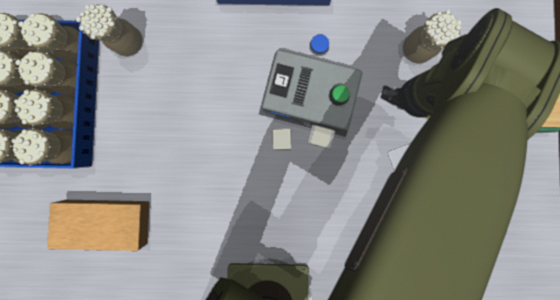

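The 7 is still centred, the plunger is back up (top at about 150 mm), and the tin (319,144 full frame), tags and bottles are where they started. Handing in.

```bash
python3 -c "
from station import robot
print(robot.close_job())"
```

```text
the job is handed in; nothing more can be done
None
```

The 7 is in the middle of the window, the plunger was pushed to its stop and came back up, and the job is handed in at 24 s of the 72 s allowed. The interface gave no verdict.

- **Wheel:** I felt its top about 3 mm above nominal (about 128 mm). Starting from the 3, I stroked the wheel to the 7 in five strokes with the fingers shut. The measured press was mostly 8–12 N, with a highest resultant of about 14 N. I only read the force at the end of each call, so short peaks between readings were not seen.
- **7 in the window:** the last top picture puts it within about 0.5 mm of the middle, or about 0.02 rad.
- **Plunger:** I pressed it 14 mm down, reading about 8 N at the stop. After release its top measured 0.152 m, against 0.147 m before with the same camera. Depth noise is a few millimetres, so both agree with the 150 mm rest height.
- **Surroundings:** nothing was touching the marker at the end. The tin, tags and left bottle looked unmoved. The arm hid the tape roll, part of the right bottle and the scraper in the last picture, but I never went down near them.
- **Disagreement:** the two cameras differed by 4–8 mm on the marker's position. I used a middle value, and the contacts felt right there.

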